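Reattach a keepsake-box lid with its hinge pin

ROBOT

A 7-joint arm with a two-finger parallel gripper is mounted at the origin on the work surface. World frame = base frame: x ahead of the robot, y to its left, z up, the work surface at z = 0. Lengths are in m, angles in rad, forces in N, time in s.
With the tool pointing down it reaches from about 0.4 to 0.925 m from the base axis. Payload 4.1 kg.
Tool frame: the origin (TCP) lies between the finger pads; the fingertips stand 17 mm ahead of it and the grasp point (between the pads) lies 2 mm behind it; z points along the fingers, x is the direction in which the jaws open and shut, and the axes are right-handed (so a half turn about z gives the same grasp; the last joint's range is limited). The gripper opens to 85 mm and grips with 20 to 120 N. Pads are 22 mm wide; open, the fingers measure 114 mm over their backs; the gripper's body (76 mm by 85 mm) begins 54 mm behind the grasp point. The pads swing forward as they close: fully open they stand 13 mm farther back than shut.
Start: joints at [-1.272, 0.398, 0.045, 1.537, -0.019, 1.207, -0.051], TCP at [0.252, 0.599, 0.248] pointing down, gripper open.
Joint ranges: [-2.82, 2.82], [-0.49, 2.23], [-1.37, 1.46], [0, 2.46], [-1.36, 4.5], [0.23, 2], [-2.94, 2.94]. Speed limits (rad/s): [2.57, 2.57, 3.14, 3.14, 3.14, 3.14, 3.14].

INTERFACE

Orientations are given as a rotation vector (axis times angle).
In Python, from station import telemetry, optics, job gives the robot as it stands.
- The arm moves only by the tool step_arm, never from a script. Its argument "motion" is a list of rows, each a list of 6 numbers: the shift along the world's x, y, z in m, then the turn, a rotation vector about the world's x, y, z in rad. A call has 1 to 8 rows; each row shifts and turns the commanded pose from where the row before left it; what a row does not reach is not made up. A row lasts 1/12 s, in which the tool goes at most 41.7 mm and 7.16 degrees, less where a joint would pass 70% of its speed; a pose out of reach is approached as far as the arm can. A call with a gripper value outside its range is refused whole. "fingers" is the opening, from -1 (shut) to 1 (fully open), set as the call begins (left out, the last holds). The fingers move at their own pace and stop on an object; "grip_force" is the grip in N (left out, the last holds). Time passes only in rows, so rows that do not move let the fingers close. It gives the time, the measured TCP pose, the force and the opening at its end, in the units of the state.
- telemetry.observe(): the state, without advancing time (a new reading comes with each control period).
- optics.grab_frame(name): name is "side" or "top" or "wrist"; returns the picture (480x640x3 uint8, blue, green, red); there is no depth.
- optics.get_calibration(name): a dict with "intrinsics" (3x3 intrinsics, pixels), "origin" and "attitude" of the camera in the world; the wrist camera has in their place "mount" (4x4, takes a point from camera to tool coordinates, whose origin is the TCP and whose axes are the tool frame's). Camera axes: x right, y down, z forward; pixel columns grow to the right and rows downward; lengths in m; the calibration is good to about 2 mm. A picture is of the moment at which its call begins: read the wrist's pose just before it. get_calibration takes no time and is no camera call.
- job.job_done(): hands the job in, once; it reports no verdict.
Trained networks look in the newest picture that a camera, given by its name, has taken for a name from the list of things; names that differ only in an ending like _2 or _b are one class to them, and where a whole thing is asked for, a point or a joint stands for the part that bears it (a point fixed in the world has none). Each returns a list of dicts, best first, with "p" (0 to 1); they miss things now and then, are a little off and sometimes report something else, mostly with a low value. They report only what shows in the picture. A call takes as long as a camera call. They do not tell look-alikes from the thing itself.
- optics.search_frame(thing, camera): "xy" ([column, row] in pixels, amid what is visible of it).
- optics.regions_of(thing, camera): "mask" (480x640 bool, what is visible of it) and "xy" ([column, row] in pixels, amid what is visible of it).
The state is a dict: "time_s": time; "joint_pos": joint angles; "joint_vel": joint speeds; "effort": joint torques, N m; "eef_pos": TCP position; "eef_rot": TCP orientation; "force": force on the tool from outside, world axes, zero at the start; "moment": the same for the moment, N m; "gripper_width": finger opening in m.
Only numpy, scipy, OpenCV 4.12 (cv2) and the standard library are available. Lean on these libraries where they do the work, as an engineer would, in place of code of your own. Each camera call takes 0.05 s, during which the arm holds its last target.

TASK

The lid lies loose on the wooden keepsake box with its hinge knuckle lined up between the box's two. Take the loose hinge pin by its wooden handle from the little pin rest, slide it through all three knuckles from their open end until it is fully home, with the shoulder of the handle against the first knuckle, and let go. The lid must stay closed on the box, and the other things on the table left where they are.

Things in the scene. Friction and masses are not known exactly. Their poses are not given: they have to be found in the camera images.
- box: Fixed, upright wooden keepsake box, 110 (x) by 120 (y) by 70 mm high. Origin: centre of its underside. The hinge line runs along its y on the +x side: x = 66, z = 72 mm, brass tube knuckles of 18 mm outside, 10 mm bore diameter. The box has the outer two, y = -60 to -20.5 and 20.5 to 60 mm; the latter is closed at y = 60 by a disc, so the pin enters at y = -60, moving to +y.
- mouth (a point): Centre of the open end of the first knuckle (box frame x 66, y -60, z 72 mm). The axes are the box's: the pin goes in along +y.
- hinge_mid (a point): Point on the hinge axis half way along it (box frame x 66, y 0, z 72 mm). The axes are the box's.
- lid: Loose wooden lid, 109 by 120 by 8 mm, about 0.18 kg, lying closed on the box; a shallow plug under it sits in the box with 1.5 mm play all round. Axes as the box's, within the play. Origin: centre of its plate's underside, 70 mm above the table. It carries the middle knuckle, 36 mm long, same bore and outside, with 2.5 mm gaps to the box's two.
- lid_knuckle (a point): Centre of the lid's knuckle; within about 2 mm of hinge_mid while the lid is closed.
- pin: Loose hinge pin, about 0.04 kg. Origin: on its axis at the shoulder, where the handle meets the shank. Along its own y: a steel shank, 6 mm diameter, 108 mm to +y, the last 5 mm tapering to 2 mm; a round wooden handle, 14 mm diameter, 42 mm to -y. Starts level in the rest, axis 36 mm above the table, tip roughly to the robot's left (+y); the handle overhangs the rest, free below and beside.
- pin_handle (a point): Middle of the pin's handle, on its axis: 21 mm behind the shoulder. Same axes as the pin.
- pin_tip (a point): Tip of the pin, on its axis, 108 mm from the shoulder. Same axes as the pin.
- rest: Small wooden pin rest, fixed: base 50 (x) by 90 mm (y), two uprights with 8 mm wide slots open at the top, 39 mm high overall; the pin lies along its y. Origin: under it, 50 mm along +y from the pin's shoulder as it starts. The pin lifts straight up out of it.
- tape: Bystander: loose paper tape roll, 56 mm diameter, 20 mm high. Origin: centre of its underside. It and the rest may swap places.
- glue: Bystander: loose white glue bottle, 52 mm diameter, 140 mm high. Origin: centre of its underside.
- wax_tin: Bystander: loose round aluminium tin, 72 mm diameter, 35 mm high. Origin: centre of its underside.
- brush_pot: Bystander: loose white pot of brushes, 72 mm diameter, 195 mm high with the brushes. Origin: centre of its underside.
- wood_block: Bystander: loose strip of wood, 190 by 35 by 28 mm. Origin: centre of its underside.
Mind the look-alikes: they are no part of the job. There is more than one size of the pin; the job needs the smaller.

How it is judged:
On the way, in this order (a step that is already met when the one before it is completed fails the run):
1. the pin is lifted clear of the rest (its handle higher than 55 mm) (height (world z) of pin_handle above 0.055 m), for 0.1 s.
2. the tip is inside the hinge and has reached the lid's knuckle (y of pin_tip in the frame of hinge_mid above -0.015 m and x of pin_tip in the frame of hinge_mid between -0.007 and 0.007 m and z of pin_tip in the frame of hinge_mid between -0.007 and 0.007 m), for 0.1 s.
At the end, for the whole second after the job is handed in: The pin runs through all three knuckles: shoulder and tip within 6 mm of the hinge axis across x and z, direction within 0.1 rad, shoulder at most 6 mm from the mouth. The lid lies closed: knuckle within 6 mm of hinge_mid, tilt under 0.06 rad. Pin and lid at rest (y of pin in the frame of mouth above -0.006 m and x of pin in the frame of hinge_mid between -0.006 and 0.006 m and z of pin in the frame of hinge_mid between -0.006 and 0.006 m and x of pin_tip in the frame of hinge_mid between -0.006 and 0.006 m and z of pin_tip in the frame of hinge_mid between -0.006 and 0.006 m and angle between the y axis of pin and the y axis of box, either way round below 0.1 rad and distance between lid_knuckle and hinge_mid below 0.006 m and angle between the z axis of lid and the z axis of box, either way round below 0.06 rad and linear speed of each of pin, lid below 0.02 m/s); the robot touches nothing.
It fails at once if a bystander is moved by more than 30 mm (distance of any of tape, glue, wax_tin, brush_pot, wood_block from where it was at the start of the episode above 0.03 m).
It fails at once if the lid comes off or is lifted from the box (its knuckle more than 20 mm from hinge_mid) (distance between lid_knuckle and hinge_mid above 0.02 m).
It also fails if it takes over 42 s, if anything falls off the work surface, if the arm or the gripper's body presses on something with over 40 N, if the wrist force passes 120 N, or if a joint passes its speed limit or range.

## Working session

There is one attempt and no reset: what is moved stays moved. The work goes in short steps, Python scripts to look and compute and a tool call to move; the robot and the scene stay as the last step left them, time stands still between calls to the robot, and variables do not carry over. Pictures are saved under pics/ and viewed, and the job is handed in when it is done.

Besides the shell and the picture viewer there is one more tool, called after "Request:" by a JSON object that holds its "op" and its "data". step_arm: Moves the arm, as the interface text tells. Its arguments: {"type":"object","properties":{"motion":{"type":"array","items":{"type":"array","items":{"type":"number"}}},"fingers":{"type":"number"},"grip_force":{"type":"number"}},"required":["motion"]}

```bash
mkdir -p pics; ls
cat > h.py <<'E'
import numpy as np, cv2
from station import telemetry, optics, job
from scipy.spatial.transform import Rotation as R
def cal(n):
    c=optics.get_calibration(n); return c
E
python3 - <<'E'
from h import *
s=telemetry.observe(); print(s)
for n in ("top","side","wrist"):
    c=optics.get_calibration(n); print(n,c)
for n in ("top","side"):
    im=optics.grab_frame(n); cv2.imwrite(f"pics/{n}0.png",im)
    for t in ("pin","box","lid","rest","pin_handle","pin_tip","lid_knuckle","tape"):
        print(n,t,[(np.round(d["xy"]),round(d["p"],2)) for d in optics.search_frame(t,n)][:4])
print(telemetry.observe()["time_s"])
E
```

```text
pics
{'time_s': 0.0, 'joint_pos': array([-1.27200685,  0.39918563,  0.04501249,  1.53786817, -0.01869036,
        1.2068916 , -0.05070701]), 'joint_vel': array([ 4.47290400e-05, -5.34709716e-04,  2.39275360e-04, -9.12529084e-04,
       -2.53471673e-04,  2.99911349e-04, -1.45552312e-03]), 'effort': array([-1.97103591e-04, -4.75129223e+01,  1.36483602e+00, -2.54220200e+01,
        1.16267684e-02,  9.69839894e-03, -3.43833527e-06]), 'eef_pos': array([0.25153635, 0.59871385, 0.24727238]), 'eef_rot': array([ 2.61547874e+00,  1.73823650e+00, -2.40327133e-03]), 'force': array([-0.15106538, -0.05236906, -0.61663924]), 'moment': array([ 0.02766769, -0.00645752, -0.02663023]), 'gripper_width': 0.08540086571923097}
top {'intrinsics': array([[553.01483118,   0.        , 316.27306146],
       [  0.        , 553.01483118, 241.90441299],
       [  0.        ,   0.        ,   1.        ]]), 'origin': array([2.66098346e-01, 7.56256225e-04, 1.25922196e+00]), 'attitude': array([-2.22108285,  1.97003629, -0.22205377])}
side {'intrinsics': array([[488.41832564,   0.        , 323.06223101],
       [  0.  
[... 866 characters left out ...]
), 0.94)]
top rest [(array([445., 298.]), 0.7)]
top pin_handle [(array([430., 358.]), 0.83), (array([468., 304.]), 0.71)]
top pin_tip [(array([468., 298.]), 0.83), (array([427., 361.]), 0.69)]
top lid_knuckle [(array([330., 256.]), 0.88)]
top tape [(array([455., 233.]), 0.68)]
side pin [(array([269., 405.]), 0.83), (array([370., 394.]), 0.78)]
side box [(array([315., 286.]), 0.63)]
side lid [(array([308., 251.]), 0.78)]
side rest [(array([347., 378.]), 0.64)]
side pin_handle [(array([364., 396.]), 0.87), (array([262., 405.]), 0.66)]
side pin_tip [(array([269., 405.]), 0.97), (array([365., 398.]), 0.73)]
side lid_knuckle [(array([306., 255.]), 0.6)]
side tape [(array([424., 349.]), 0.95)]
0.9
```

View pics/top0.png

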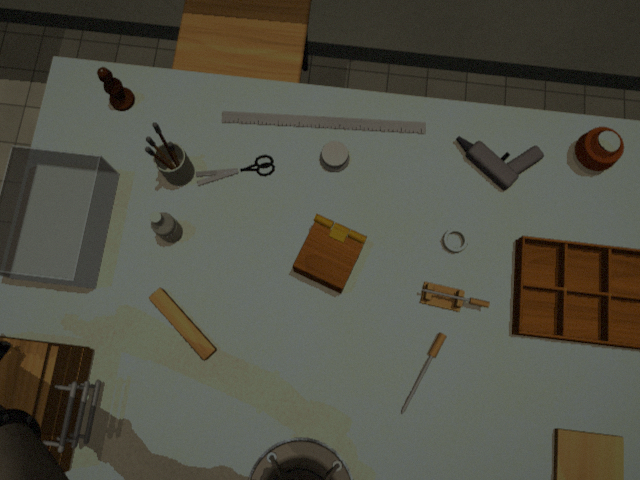

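View pics/side0.png

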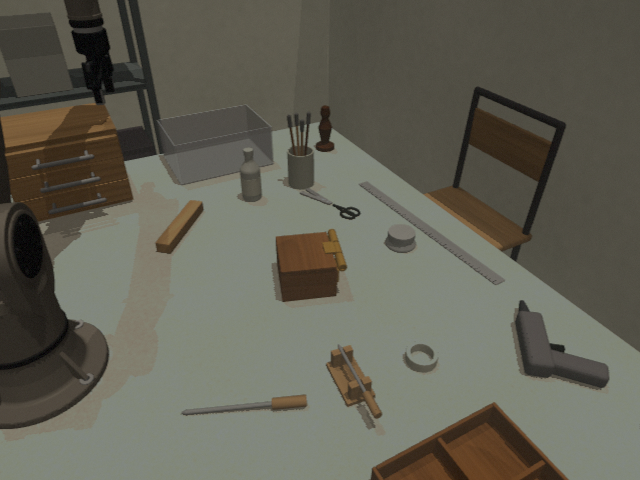

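Run:
```python
import cv2,numpy as np
a=cv2.imread("pics/top0.png")[190:390,260:500]; cv2.imwrite("pics/tc.png",cv2.resize(a,None,fx=3,fy=3,interpolation=cv2.INTER_CUBIC))
a=cv2.imread("pics/side0.png")[200:440,230:470]; cv2.imwrite("pics/sc.png",cv2.resize(a,None,fx=2.5,fy=2.5,interpolation=cv2.INTER_CUBIC))
```

```text
(no output)
```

View pics/tc.png

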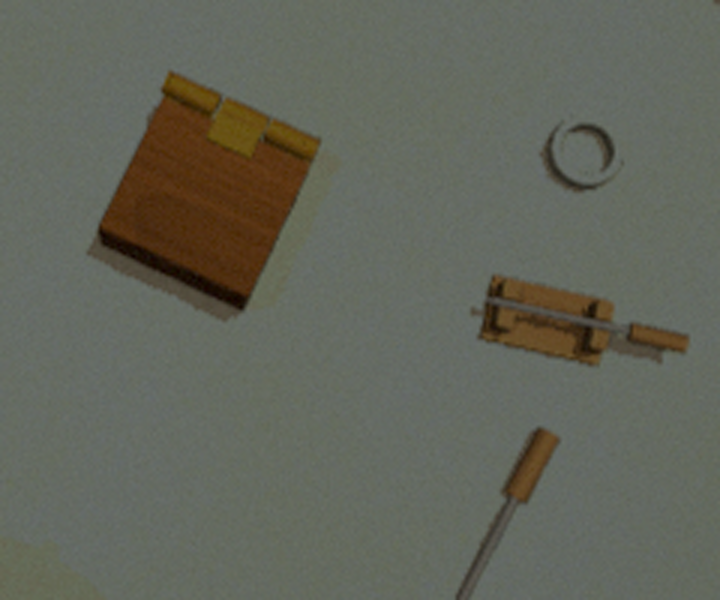

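View pics/sc.png

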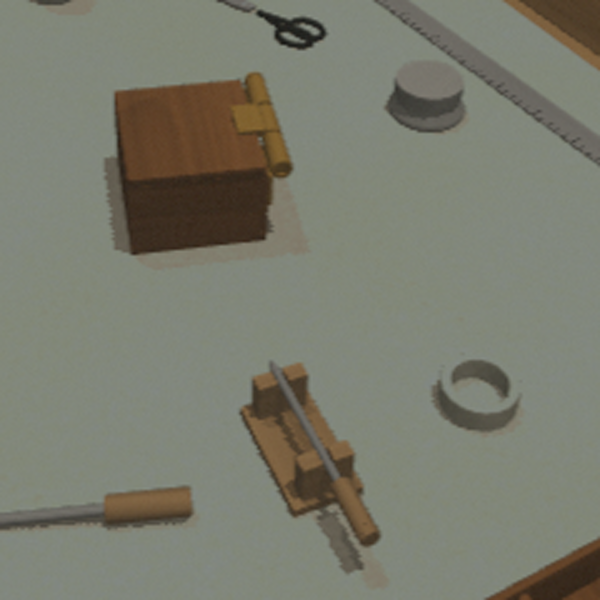

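```bash
cat >> h.py <<'E'
def ray(n,px,c=None,pose=None):
    c=optics.get_calibration(n); K=c["intrinsics"]
    d=np.linalg.inv(K)@np.array([px[0],px[1],1.0])
    if n=="wrist":
        s=pose; Rt=R.from_rotvec(s["eef_rot"]).as_matrix(); M=c["mount"]
        return s["eef_pos"]+Rt@M[:3,3], Rt@M[:3,:3]@d
    return c["origin"], R.from_rotvec(c["attitude"]).as_matrix()@d
def atz(n,px,z,pose=None):
    o,d=ray(n,px,pose=pose); return o+d*(z-o[2])/d[2]
def proj(n,P,pose=None):
    c=optics.get_calibration(n); K=c["intrinsics"]; P=np.asarray(P,float)
    if n=="wrist":
        Rt=R.from_rotvec(pose["eef_rot"]).as_matrix(); M=c["mount"]; p=M[:3,:3].T@(Rt.T@(P-pose["eef_pos"])-M[:3,3])
    else: p=R.from_rotvec(c["attitude"]).as_matrix().T@(P-c["origin"])
    q=K@p; return q[:2]/q[2]
def tri(n1,p1,n2,p2):
    o1,d1=ray(n1,p1);o2,d2=ray(n2,p2)
    A=np.stack([d1,-d2],1); t=np.linalg.lstsq(A,o2-o1,rcond=None)[0]
    a=o1+d1*t[0];b=o2+d2*t[1]; return (a+b)/2,np.linalg.norm(a-b)
E
python3 - <<'E'
from h import *
f=lambda x,y:(260+(x+.5)/3-.5,190+(y+.5)/3-.5)
g=lambda x,y:(230+(x+.5)/2.5-.5,200+(y+.5)/2.5-.5)
print("pin hEnd",atz("top",f(688,343),.036),"should",atz("top",f(630,332),.036),"tip",atz("top",f(487,301),.036))
print(tri("top",f(688,343),"side",g(371,537)),"sh",tri("top",f(630,332),"side",g(340,482)),"tip",tri("top",f(487,301),"side",g(273,366)))
print("kn open",atz("top",f(316,147),.072),"closed",atz("top",f(170,82),.072))
print(tri("top",f(316,147),"side",g(282,167)),tri("top",f(170,82),"side",g(254,79)))
print("corners",[atz("top",f(*p),.078)[:2] for p in ((244,306),(101,231))])
print("handle dia")
E
```

```text
pin hEnd [ 0.4463818  -0.36535371  0.036     ] should [ 0.449397   -0.32237269  0.036     ] tip [ 0.45975183 -0.21566856  0.036     ]
(array([ 0.44490656, -0.36433441,  0.03772159]), np.float64(0.002567181805134057)) sh (array([ 0.44897098, -0.32207414,  0.03663562]), np.float64(0.0006928421212652478)) tip (array([ 0.46086708, -0.21665607,  0.03109471]), np.float64(0.0007034653828742131))
kn open [ 0.55256437 -0.07571071  0.072     ] closed [0.58882997 0.0366787  0.072     ]
(array([ 0.55096312, -0.07514227,  0.07201681]), np.float64(0.0032895974093202617)) (array([0.58728722, 0.03688467, 0.07451997]), np.float64(0.0017531527485284333))
corners [array([ 0.4287422 , -0.03583288]), array([0.47052564, 0.07271371])]
handle dia
```

Request:
{"op": "step_arm", "data": {"motion": [[0.0157,-0.031,0,0,0,-0.0742],[0.0157,-0.031,0,0,0,-0.0742],[0.0157,-0.031,0,0,0,-0.0742],[0.0157,-0.031,0,0,0,-0.0742],[0.0157,-0.031,0,0,0,-0.0742],[0.0157,-0.031,0,0,0,-0.0742],[0.0157,-0.031,0,0,0,-0.0742],[0.0157,-0.031,0,0,0,-0.0742]]}}

```text
time_s: 1.57
eef_pos: [0.378, 0.3497, 0.2486]
eef_rot: [-3.012, -0.892, -0.001]
force: [0.9, 0.5, 0.3]
gripper_width: 0.085
```

Request:
{"op": "step_arm", "data": {"motion": [[0.0157,-0.031,0,0,0,-0.0742],[0.0157,-0.031,0,0,0,-0.0742],[0.0157,-0.031,0,0,0,-0.0742],[0.0157,-0.031,0,0,0,-0.0742],[0.0157,-0.031,0,0,0,-0.0742],[0.0157,-0.031,0,0,0,-0.0742],[0.0157,-0.031,0,0,0,-0.0742],[0.0157,-0.031,0,0,0,-0.0742]]}}

```text
time_s: 2.23
eef_pos: [0.5035, 0.1017, 0.2487]
eef_rot: [-3.141, 0.028, -0.001]
force: [-0.2, -0.6, -0.3]
gripper_width: 0.0856
```

Request:
{"op": "step_arm", "data": {"motion": [[0.0157,-0.031,0,0,0,-0.0742],[0.0157,-0.031,0,0,0,-0.0742],[0.0157,-0.031,0,0,0,-0.0742],[0.0157,-0.031,0,0,0,-0.0742],[0,0,0,0,0,0],[0,0,0,0,0,0]]}}

```text
time_s: 2.73
eef_pos: [0.5661, -0.0233, 0.2484]
eef_rot: [3.101, -0.493, 0.001]
force: [0.2, 1.6, -0.1]
gripper_width: 0.0852
```

Run:
```python
from h import *
import pickle
s=telemetry.observe(); im=optics.grab_frame("wrist"); cv2.imwrite("pics/w1.png",im); pickle.dump(s,open("w1.pkl","wb"))
print(s["time_s"],s["eef_pos"],s["eef_rot"],s["joint_vel"],s["force"])
for t in ("box","lid","lid_knuckle"): print(t,[(np.round(d["xy"]),round(d["p"],2)) for d in optics.search_frame(t,"wrist")][:3])
```

```text
2.7333 [ 0.56612701 -0.02328858  0.24843168] [ 3.10147300e+00 -4.93174681e-01  8.60622113e-04] [-3.85729008e-02 -1.63446146e-02 -5.49803856e-02  2.18877626e-02
 -1.71464063e-02  6.32453707e-03 -2.98840963e-05] [ 0.15186798  1.56065946 -0.11699546]
box [(array([320., 190.]), 0.89)]
lid [(array([252., 220.]), 0.6)]
lid_knuckle [(array([251., 222.]), 0.91)]
```

View pics/w1.png

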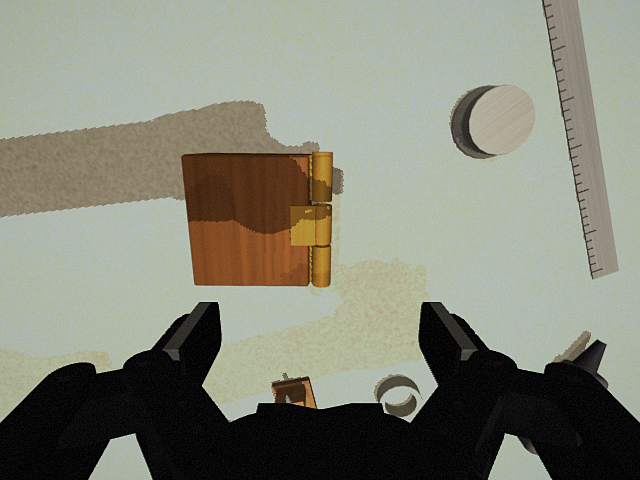

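Run:
```python
import cv2
a=cv2.imread("pics/w1.png")[145:295,270:370]; cv2.imwrite("pics/w1c.png",cv2.resize(a,None,fx=4,fy=4,interpolation=cv2.INTER_CUBIC))
a=cv2.imread("pics/w1.png")
h=cv2.cvtColor(a,cv2.COLOR_BGR2HSV)
m=(h[...,0]>17)&(h[...,0]<30)&(h[...,1]>150)
import numpy as np
for y in range(148,292,4):
    x=np.where(m[y,280:360])[0]
    print(y,(x.min()+280,x.max()+280,len(x)) if len(x) else None)
```

```text
148 None
152 (np.int64(312), np.int64(328), 11)
156 (np.int64(310), np.int64(327), 14)
160 (np.int64(310), np.int64(332), 16)
164 (np.int64(310), np.int64(330), 13)
168 (np.int64(310), np.int64(332), 15)
172 (np.int64(310), np.int64(330), 16)
176 (np.int64(313), np.int64(331), 14)
180 (np.int64(310), np.int64(329), 10)
184 (np.int64(311), np.int64(331), 10)
188 (np.int64(313), np.int64(329), 7)
192 (np.int64(311), np.int64(329), 8)
196 (np.int64(310), np.int64(328), 8)
200 (np.int64(314), np.int64(327), 5)
204 (np.int64(315), np.int64(329), 5)
208 (np.int64(291), np.int64(329), 7)
212 (np.int64(294), np.int64(322), 13)
216 (np.int64(292), np.int64(331), 14)
220 (np.int64(292), np.int64(331), 32)
224 (np.int64(294), np.int64(328), 34)
228 (np.int64(291), np.int64(327), 36)
232 (np.int64(291), np.int64(329), 37)
236 (np.int64(291), np.int64(327), 36)
240 (np.int64(291), np.int64(328), 35)
244 (np.int64(291), np.int64(329), 36)
248 (np.int64(310), np.int64(327), 15)
252 (np.int64(310), np.int64(328), 13)
256 (np.int64(318), np.int64(325), 7)
260 (np.int64(310), np.int64(330), 13)
264 (np.int64(310), np.int64(328), 14)
268 (np.int64(311), np.int64(328), 12)
272 (np.int64(310), np.int64(329), 15)
276 (np.int64(310), np.int64(327), 10)
280 (np.int64(310), np.int64(329), 9)
284 (np.int64(317), np.int64(327), 6)
288 None
```

View pics/w1c.png

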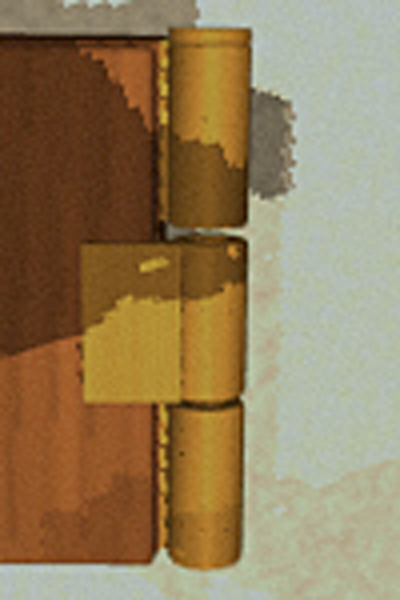

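Run:
```python
from h import *
import pickle
s=pickle.load(open("w1.pkl","rb"))
g=lambda x,y:(270+(x+.5)/4-.5,145+(y+.5)/4-.5)
A=atz("wrist",g(209.5,35),.072,s);B=atz("wrist",g(205,558),.072,s)
print(A,B,A-B,np.linalg.norm(A-B),np.arctan2((A-B)[0],(A-B)[1]))
# lid corners z .078
c=[atz("wrist",p,.078,s)[:2] for p in ((182,154),(194,285.5),(309,154),(309,285.5))]; print(c)
for a,b in ((0,1),(2,3),(0,2),(1,3)):
    d=c[a]-c[b]; print(d,np.linalg.norm(d),np.arctan2(d[0],d[1]))
```

```text
[0.58718527 0.03885019 0.072     ] [ 0.54853028 -0.07672858  0.072     ] [0.03865499 0.11557877 0.        ] 0.12187149568336085 0.32275265173728046
[array([0.47430598, 0.0753248 ]), array([ 0.43451767, -0.0382911 ]), array([0.57656226, 0.0419121 ]), array([ 0.5381627 , -0.07214495])]
[0.03978831 0.1136159 ] 0.1203814032837977 0.3368531430990469
[0.03839956 0.11405705] 0.12034756596869736 0.32475032873147636
[-0.10225628  0.03341271] 0.10757674403771535 -1.2549782882633513
[-0.10364503  0.03385386] 0.10903382827741452 -1.2550884041883303
```

Request:
{"op": "step_arm", "data": {"motion": [[-0.0118,-0.032,-0.004,0,0,0.0226],[-0.0118,-0.032,-0.004,0,0,0.0226],[-0.0118,-0.032,-0.004,0,0,0.0226],[-0.0118,-0.032,-0.004,0,0,0.0226],[-0.0118,-0.032,-0.014,0,0,0.0226],[-0.0118,-0.032,-0.014,0,0,0.0226],[-0.0118,-0.032,-0.014,0,0,0.0226],[-0.0118,-0.032,-0.014,0,0,0.0226]]}}

```text
time_s: 3.6
eef_pos: [0.4714, -0.2763, 0.176]
eef_rot: [-3.134, 0.197, -0.002]
force: [1.1, -0.3, -0.1]
gripper_width: 0.0852
```

Request:
{"op": "step_arm", "data": {"motion": [[-0.0118,-0.032,-0.014,0,0,0.0226],[-0.0118,-0.032,-0.004,0,0,0.0226],[0,0,0,0,0,0],[0,0,0,0,0,0]]}}

```text
time_s: 3.93
eef_pos: [0.4467, -0.3416, 0.1582]
eef_rot: [-3.138, 0.138, 0.001]
force: [-0.2, -0.1, -0.3]
gripper_width: 0.0856
```

Run:
```python
from h import *
import pickle
s=telemetry.observe(); im=optics.grab_frame("wrist"); cv2.imwrite("pics/w2.png",im); pickle.dump(s,open("w2.pkl","wb"))
print(s["time_s"],s["eef_pos"],s["eef_rot"])
for t in ("pin","pin_handle","rest"): print(t,[(np.round(d["xy"]),round(d["p"],2)) for d in optics.search_frame(t,"wrist")][:3])
```

```text
3.9333 [ 0.44674991 -0.34164251  0.15822529] [-3.13847411e+00  1.38103117e-01  5.66007296e-04]
pin [(array([152., 135.]), 0.95), (array([321., 194.]), 0.7)]
pin_handle [(array([323., 198.]), 0.8), (array([151., 138.]), 0.75)]
rest [(array([318., 136.]), 0.68), (array([322., 205.]), 0.27)]
```

View pics/w2.png

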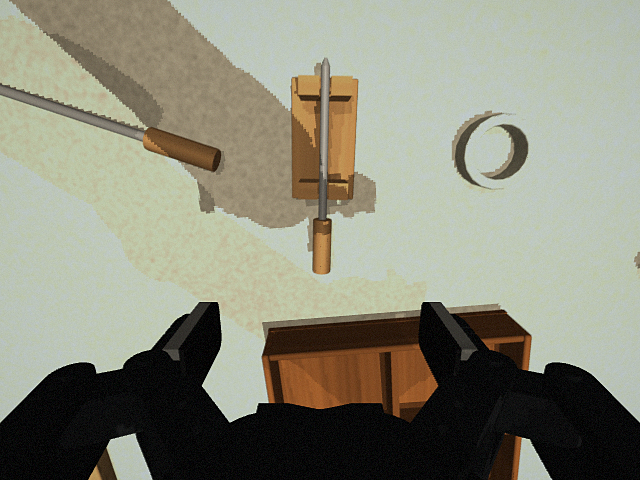

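Run:
```python
from h import *
import pickle
s=pickle.load(open("w2.pkl","rb"))
a=cv2.imread("pics/w2.png")[40:290,270:370]; cv2.imwrite("pics/w2c.png",cv2.resize(a,None,fx=2.4,fy=2.4,interpolation=cv2.INTER_CUBIC))
P=[atz("wrist",p,.036,s) for p in ((325.3,58),(322.3,219),(321.2,271))]
for p in P: print(p)
print([np.linalg.norm(P[i]-P[1]) for i in (0,2)])
d=P[0]-P[2]; print(np.arctan2(d[0],d[1]))
print("tray",[atz("wrist",(400,326),z,s) for z in (0.03,.05,.08)], atz("wrist",(400,345),0,s), atz("wrist",(266,356),0,s))
```

```text
[ 0.46030964 -0.21462775  0.036     ]
[ 0.44905389 -0.32200139  0.036     ]
[ 0.44462631 -0.36325377  0.036     ]
[np.float64(0.10796198595944212), np.float64(0.04148930342859862)]
0.10513302325226008
tray [array([ 0.50632625, -0.42058308,  0.03      ]), array([ 0.5020419 , -0.40870844,  0.05      ]), array([ 0.49561538, -0.39089647,  0.08      ])] [ 0.51231576 -0.45887664  0.        ] [ 0.38253726 -0.45971835  0.        ]
```

View pics/w2c.png

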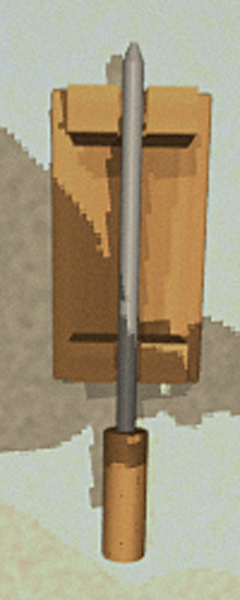

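Request:
{"op": "step_arm", "data": {"motion": [[0,-0.0013,-0.03,0,0,-0.012],[0,0,-0.03,0,0,0],[0,0,-0.03,0,0,0],[0,0,-0.02,0,0,0],[0,0,-0.014,0,0,0],[0,0,0,0,0,0],[0,0,0,0,0,0]]}}

```text
time_s: 4.72
eef_pos: [0.4485, -0.3406, 0.0342]
eef_rot: [-3.137, 0.148, 0.001]
force: [-0.8, -0.2, 0.4]
gripper_width: 0.0854
```

Run:
```python
from h import *
s=telemetry.observe(); im=optics.grab_frame("wrist"); cv2.imwrite("pics/w3.png",im)
print(s["time_s"],s["eef_pos"],s["eef_rot"])
```

```text
4.7167 [ 0.44848758 -0.34057441  0.03417208] [-3.13721734e+00  1.48240657e-01  8.52412268e-04]
```

View pics/w3.png

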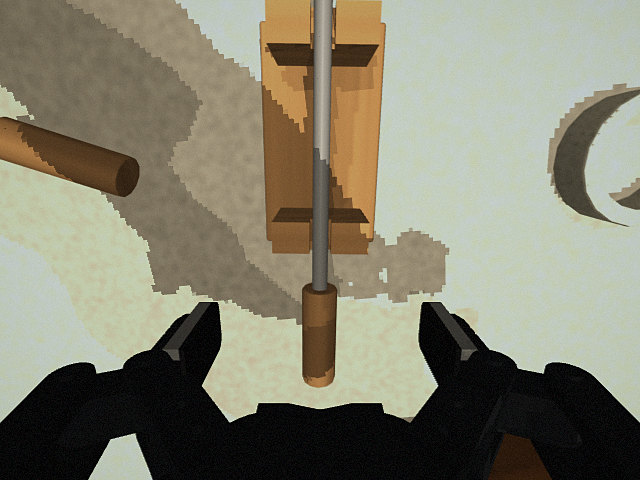

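Request:
{"op": "step_arm", "data": {"motion": [[-0.0002,-0.002,0,0,0,-0.008],[0,0,0,0,0,0]]}}

```text
time_s: 4.93
eef_pos: [0.4487, -0.3448, 0.0358]
eef_rot: [3.136, -0.165, 0.004]
force: [-0.3, -0.5, -0.1]
gripper_width: 0.0855
```

Request:
{"op": "step_arm", "data": {"motion": [[0,0,0,0,0,0],[0,0,0,0,0,0],[0,0,0,0,0,0],[0,0,0,0,0,0],[0,0,0,0,0,0],[0,0,0,0,0,0],[0,0,0,0,0,0],[0,0,0,0,0,0]], "fingers": -1, "grip_force": 60}}

```text
time_s: 5.6
eef_pos: [0.4476, -0.344, 0.0344]
eef_rot: [-3.137, 0.165, -0.0]
force: [-0.8, 0.3, 1.2]
gripper_width: 0.0119
```

Run:
```python
from h import *
s=telemetry.observe(); im=optics.grab_frame("wrist"); cv2.imwrite("pics/w4.png",im)
print(s["time_s"],s["eef_pos"],s["eef_rot"],s["gripper_width"],s["force"])
```

```text
5.6 [ 0.44759938 -0.34402433  0.03439276] [-3.13723598e+00  1.64728286e-01 -1.95106683e-04] 0.011879722055797253 [-0.75543619  0.25678145  1.19561381]
```

View pics/w4.png

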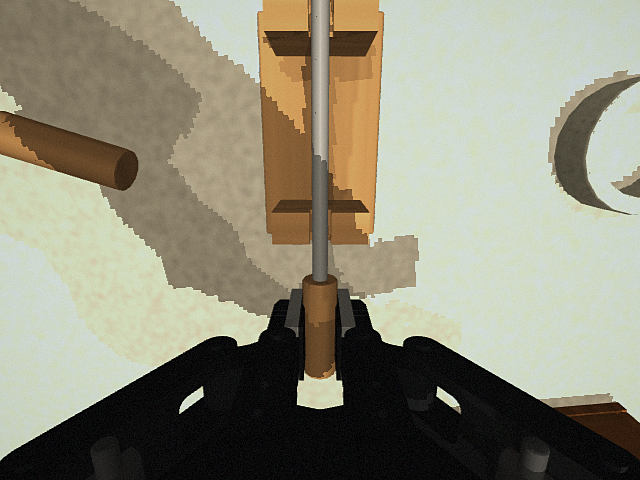

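Request:
{"op": "step_arm", "data": {"motion": [[0,0,0.02,0,0,0],[0,0,0.03,0,0,0],[0,0,0.03,0,0,0],[0.01,0.02,0,0,0,-0.04],[0.01,0.025,0,0,0,-0.05],[0.012,0.026,-0.01,0,0,-0.05],[0.011,0.026,-0.02,0,0,-0.05],[0.0097,0.024,-0.014,0,0,-0.028]]}}

```text
time_s: 6.32
eef_pos: [0.5009, -0.2212, 0.0696]
eef_rot: [-3.1, 0.507, -0.001]
force: [0.7, 0.4, -1.0]
gripper_width: 0.0118
```

Request:
{"op": "step_arm", "data": {"motion": [[0,0,0,0,0,0],[0,0,0,0,0,0],[0,0,0,0,0,0]]}}

```text
time_s: 6.57
eef_pos: [0.5001, -0.2236, 0.0704]
eef_rot: [3.1, -0.505, 0.0]
force: [-0.0, -0.6, -0.5]
gripper_width: 0.0122
```

Run:
```python
from h import *
import pickle
s=telemetry.observe(); pickle.dump(s,open("w5.pkl","wb"))
print(s["time_s"],s["eef_pos"],s["eef_rot"],s["gripper_width"],s["force"])
im={}
for n in ("wrist","top","side"):
    im[n]=optics.grab_frame(n); cv2.imwrite(f"pics/{n}5.png",im[n])
cv2.imwrite("pics/top5c.png",cv2.resize(im["top"][200:340,290:490],None,fx=4,fy=4,interpolation=cv2.INTER_CUBIC))
cv2.imwrite("pics/side5c.png",cv2.resize(im["side"][210:410,270:470],None,fx=3,fy=3,interpolation=cv2.INTER_CUBIC))
```

```text
6.5667 [ 0.50006865 -0.22363655  0.07040951] [ 3.09980465e+00 -5.04725446e-01  3.28113682e-05] 0.012239061194652292 [-0.01462861 -0.55899576 -0.46085131]
```

View pics/wrist5.png

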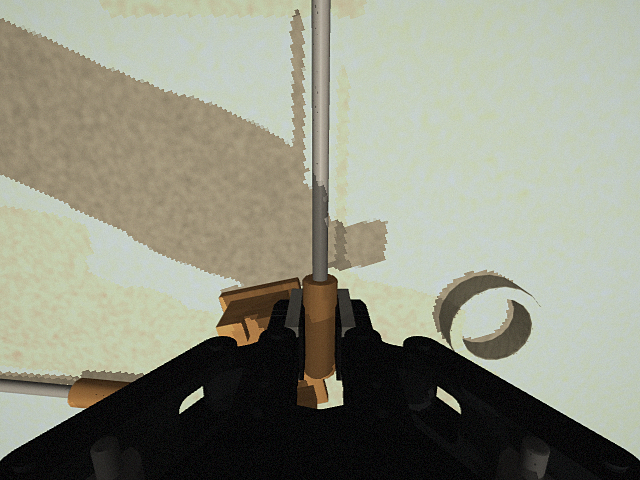

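View pics/top5c.png

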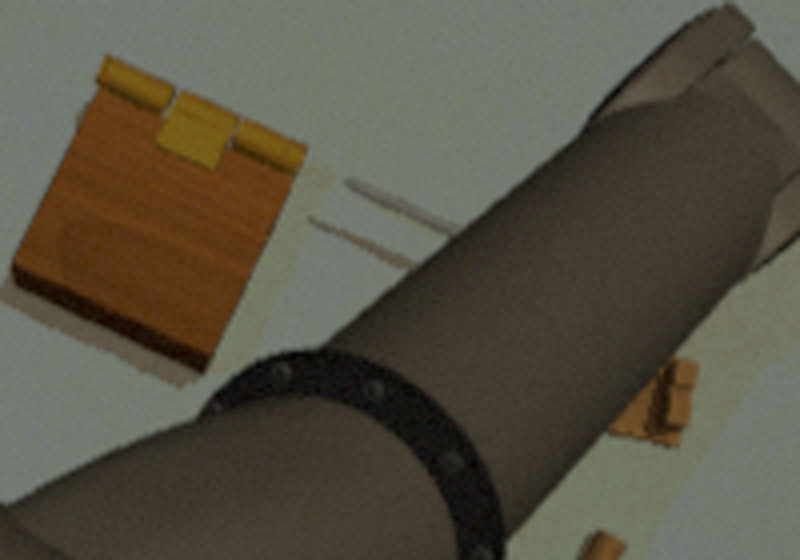

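View pics/side5c.png

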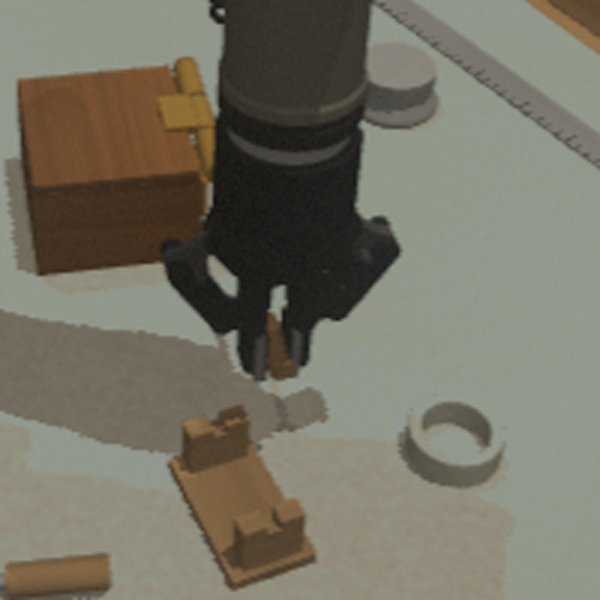

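Run:
```python
from h import *
import pickle
s=pickle.load(open("w5.pkl","rb"))
a=cv2.imread("pics/wrist5.png")
cv2.imwrite("pics/w5c.png",cv2.resize(a[0:400,280:360],None,fx=3,fy=1.5,interpolation=cv2.INTER_CUBIC))
g=cv2.cvtColor(a,cv2.COLOR_BGR2GRAY).astype(float)
h=cv2.cvtColor(a,cv2.COLOR_BGR2HSV)
for y in range(10,176,20):
    gr=np.abs(np.diff(g[y-4:y+5,305:336].mean(0))); 
    print(y,np.round(g[y-4:y+5,306:336].mean(0)).astype(int))
f=lambda x,y:(290+(x+.5)/4-.5,200+(y+.5)/4-.5)
tip=atz("top",f(348,182),.072);p2=atz("top",f(455,233),.072)
o=atz("top",f(302,155),.072);c=atz("top",f(103,70),.072)
print(tip,p2,o,c)
d=o-c; print("hinge ang",np.arctan2(-d[0],-d[1]),np.linalg.norm(d)); d=tip-p2; print("pin ang",np.arctan2(d[0],d[1]))
print("tool x ang", np.arctan2(*R.from_rotvec(s["eef_rot"]).as_matrix()[[1,0],0]), R.from_rotvec(s["eef_rot"]).as_matrix()[:,2])
```

```text
10 [195 197 194 198 209 130  78 102 122 119 141 132 155 165 173 174 165 157
 154 147 140 133 115  85 144 200 199 197 195 195]
30 [200 200 200 201 210 167  83  98 121 126 140 147 158 166 177 176 166 158
 153 149 141 130 115  78 164 206 203 202 201 201]
50 [202 201 202 203 211 177  84  98 121 131 142 150 158 167 181 177 166 159
 154 149 141 130 109  72 208 207 202 200 202 203]
70 [203 203 201 203 212 172  80  99 120 134 141 147 160 169 184 179 164 160
 156 149 139 126 106  92 209 208 205 202 203 202]
90 [204 204 204 204 213 174  79  99 123 126 145 137 161 170 183 179 167 161
 154 150 140 123  96 124 208 207 203 204 205 203]
110 [205 204 204 204 209 211  88  96 121 124 144 143 161 171 187 180 167 159
 154 150 136 121  87 167 209 206 203 204 205 205]
130 [204 202 203 204 207 223  89  93 121 136 145 149 162 171 188 178 168 161
 153 148 137 118  79 185 209 205 204 204 204 204]
150 [205 205 206 205 208 224  91  93 121 137 146 153 160 173 188 178 168 161
 153 145 136 113  78 210 209 204 205 204 203 205]
170 [184 181 177 198 209 225  85  85 122 136 146 154 161 172 186 178 169 160
 153 143 131 109  95 213 210 205 206 205 205 204]
[ 0.54111766 -0.10254512  0.072     ] [ 0.5196866  -0.16337135  0.072     ] [ 0.55325418 -0.07591844  0.072     ] [0.58828908 0.03875976 0.072     ]
hinge ang 0.2965007105924877 0.11991052254461805
pin ang 0.3387512838368147
tool x ang -0.3228168155360721 [-1.34598357e-04 -9.56661365e-04 -9.99999533e-01]
```

View pics/w5c.png

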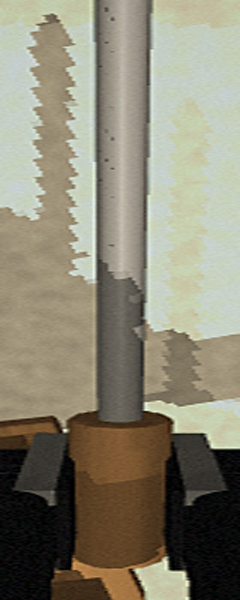

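Run:
```python
from h import *
import pickle
a=cv2.imread("pics/top5.png")
cv2.imwrite("pics/top5d.png",cv2.resize(a[208:262,310:410],None,fx=8,fy=8,interpolation=cv2.INTER_CUBIC))
g=lambda x,y:(230+(x+.5)/2.5-.5,200+(y+.5)/2.5-.5)
print(atz("side",g(282,167),.072),atz("side",g(254,79),.072))
for nm,M in (("wrist",(.549,-.0762,.072)),("top",(.5533,-.0759,.072))):
  M=np.array(M); u=np.array([.3174,.9483,0]); print(nm,[ (np.array(proj("top",M+u*t))-[310,208])*8+3.5 for t in (-.05,0,.12)],proj("side",M),proj("side",M+.12*u))
```

```text
[ 0.54921643 -0.07500148  0.072     ] [0.58812649 0.04005208 0.072     ]
wrist [array([610.19444401, 337.7128574 ]), array([443.97564914, 261.56075675]), array([50.14201489, 81.12834188])] [342.7126932  266.87616983] [331.4325774  232.00866834]
top [array([610.54083687, 322.36617225]), array([444.45002167, 246.33139252]), array([50.9156968, 66.1751589])] [344.54143636 266.14044304] [333.11340299 231.4034716 ]
```

View pics/top5d.png

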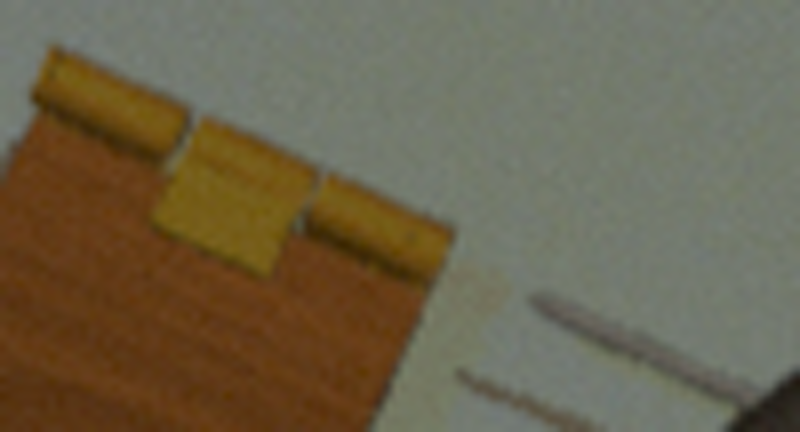

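Request:
{"op": "step_arm", "data": {"motion": [[0.00254,0.0076,0,0,0,0],[0.00254,0.0076,0,0,0,0],[0.00159,0.00474,0,0,0,0],[0.00159,0.00474,0,0,0,0],[0.00159,0.00474,0,0,0,0],[0.00159,0.00474,0,0,0,0],[0.00159,0.00474,0,0,0,0],[0,0,0,0,0,0]]}}

```text
time_s: 7.38
eef_pos: [0.5139, -0.1826, 0.0702]
eef_rot: [-3.101, 0.502, -0.0]
force: [0.4, 0.4, -0.5]
gripper_width: 0.0118
```

Run:
```python
from h import *
import pickle
s=telemetry.observe(); pickle.dump(s,open("w6.pkl","wb"))
print(s["time_s"],s["eef_pos"],s["eef_rot"],s["gripper_width"],s["force"],s["moment"])
im={}
for n in ("wrist","top"):
    im[n]=optics.grab_frame(n); cv2.imwrite(f"pics/{n}6.png",im[n])
cv2.imwrite("pics/top6d.png",cv2.resize(im["top"][208:262,310:410],None,fx=8,fy=8,interpolation=cv2.INTER_CUBIC))
```

```text
7.3833 [ 0.51387211 -0.18262753  0.0702241 ] [-3.10050072e+00  5.02093730e-01 -2.38703338e-05] 0.011824022746743984 [ 0.4312791   0.37696447 -0.54487915] [0.03607216 0.00099358 0.06204062]
```

View pics/top6d.png

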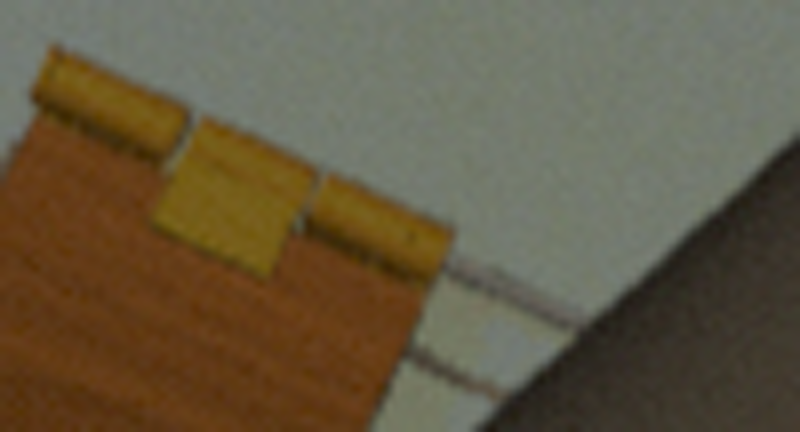

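View pics/wrist6.png

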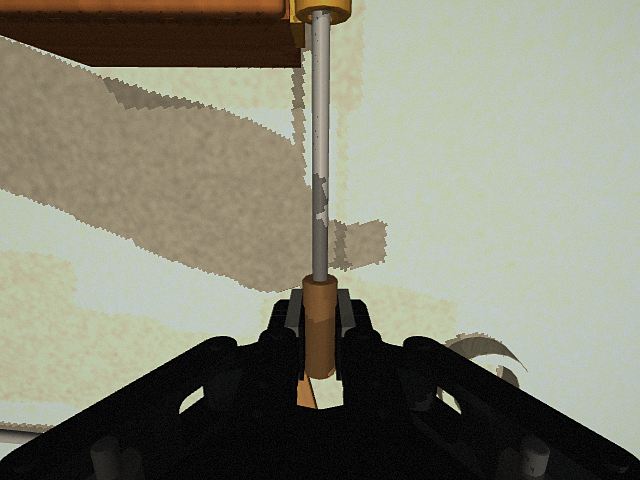

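Run:
```python
import cv2
a=cv2.imread("pics/wrist6.png")[0:60,280:360]; cv2.imwrite("pics/w6c.png",cv2.resize(a,None,fx=8,fy=8,interpolation=cv2.INTER_CUBIC))
```

View pics/w6c.png

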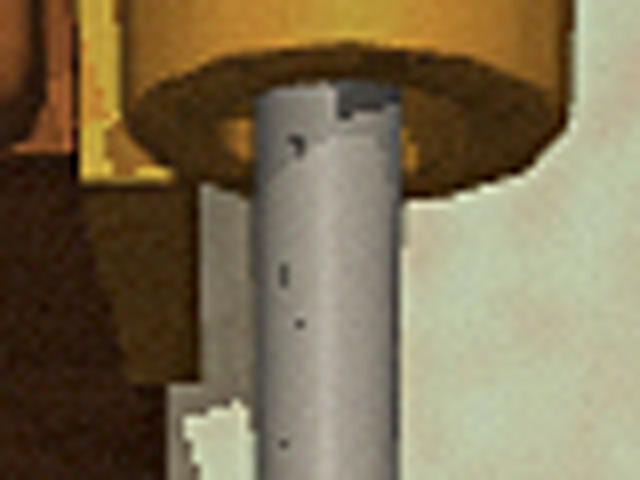

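Request:
{"op": "step_arm", "data": {"motion": [[0.0007,-0.0002,0,0,0,0],[0.00159,0.00474,0,0,0,0],[0.00159,0.00474,0,0,0,0],[0.00159,0.00474,0,0,0,0],[0.00159,0.00474,0,0,0,0],[0.00159,0.00474,0,0,0,0],[0,0,0,0,0,0]]}}

```text
time_s: 8.07
eef_pos: [0.5226, -0.1589, 0.0702]
eef_rot: [-3.1, 0.502, -0.0]
force: [-0.2, -1.6, -1.3]
gripper_width: 0.0124
```

Run:
```python
from h import *
s=telemetry.observe()
print(s["time_s"],s["eef_pos"],s["eef_rot"],s["gripper_width"],s["force"],s["moment"])
im=optics.grab_frame("wrist"); cv2.imwrite(f"pics/w7.png",im); cv2.imwrite("pics/w7c.png",cv2.resize(im[0:130,260:380],None,fx=5,fy=5,interpolation=cv2.INTER_CUBIC))
```

```text
8.0667 [ 0.52257464 -0.15887877  0.07021241] [-3.10043323e+00  5.01571395e-01 -1.87572548e-05] 0.01238678246524034 [-0.19646859 -1.55858022 -1.29436413] [-0.05348702  0.00916227 -0.0152784 ]
```

View pics/w7c.png

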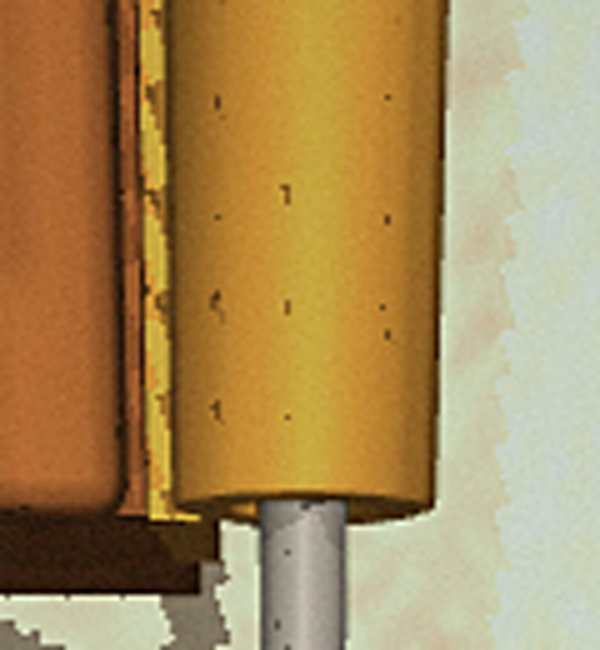

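Request:
{"op": "step_arm", "data": {"motion": [[0.00127,0.0038,0,0,0,0],[0.00127,0.0038,0,0,0,0],[0.00127,0.0038,0,0,0,0],[0.00127,0.0038,0,0,0,0],[0,0,0,0,0,0]]}}

```text
time_s: 8.53
eef_pos: [0.5275, -0.1441, 0.0703]
eef_rot: [-3.1, 0.503, -0.0]
force: [0.3, -0.1, -0.6]
gripper_width: 0.0121
```

Run:
```python
from h import *
s=telemetry.observe()
print(s["time_s"],s["eef_pos"],s["eef_rot"],s["gripper_width"],s["force"],s["moment"])
im=optics.grab_frame("wrist"); cv2.imwrite(f"pics/w8.png",im)
im=optics.grab_frame("top"); cv2.imwrite("pics/t8c.png",cv2.resize(im[208:262,310:410],None,fx=8,fy=8,interpolation=cv2.INTER_CUBIC))
```

```text
8.5333 [ 0.52752047 -0.14414762  0.070262  ] [-3.10048125e+00  5.02600186e-01 -1.64115102e-04] 0.012114385468443824 [ 0.34010245 -0.14621134 -0.6074749 ] [-0.05219862 -0.00643226 -0.02263905]
```

View pics/w8.png

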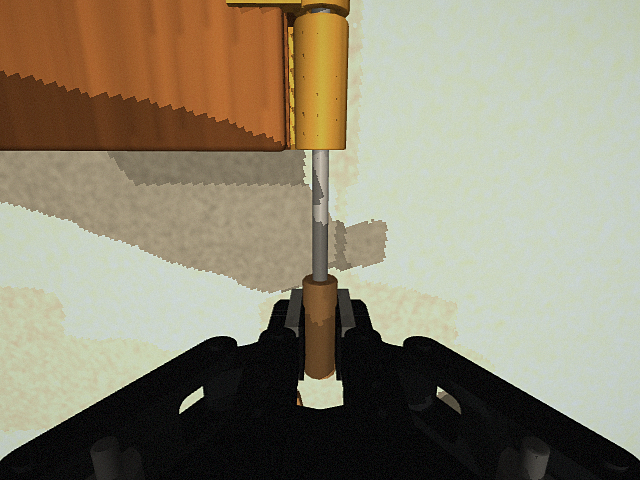

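Request:
{"op": "step_arm", "data": {"motion": [[0.00127,0.0038,0,0,0,0],[0.00127,0.0038,0,0,0,0],[0.00127,0.0038,0,0,0,0],[0.00127,0.0038,0,0,0,0],[0.00127,0.0038,0,0,0,0],[0,0,0,0,0,0]]}}

```text
time_s: 9.13
eef_pos: [0.5339, -0.125, 0.0702]
eef_rot: [-3.101, 0.502, -0.0]
force: [0.1, 0.4, -1.0]
gripper_width: 0.0124
```

Run:
```python
from h import *
s=telemetry.observe()
print(s["time_s"],s["eef_pos"],s["eef_rot"],s["gripper_width"],s["force"],s["moment"])
im=optics.grab_frame("wrist"); cv2.imwrite(f"pics/w9.png",im)
```

```text
9.1333 [ 0.53387463 -0.12503642  0.07024091] [-3.10056943e+00  5.02253453e-01 -1.16102448e-04] 0.012414591139717997 [ 0.05743647  0.39452118 -1.04610251] [-0.01272482  0.03052922  0.00171791]
```

View pics/w9.png

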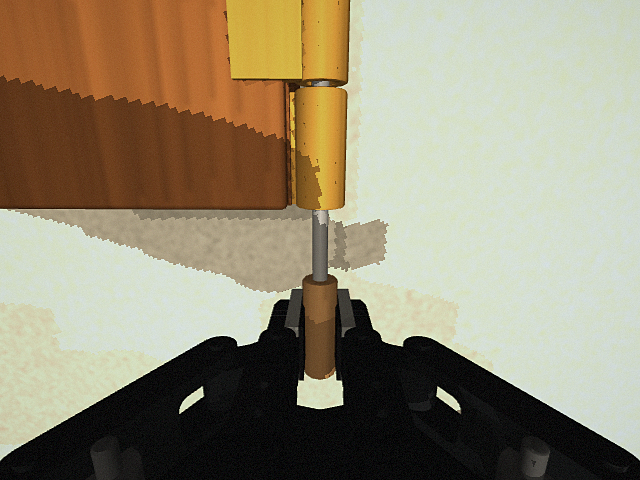

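Request:
{"op": "step_arm", "data": {"motion": [[0.00127,0.0038,0,0,0,0],[0.00127,0.0038,0,0,0,0],[0.00127,0.0038,0,0,0,0],[0.00127,0.0038,0,0,0,0],[0.00127,0.0038,0,0,0,0],[0,0,0,0,0,0]]}}

```text
time_s: 9.68
eef_pos: [0.5402, -0.1061, 0.0703]
eef_rot: [-3.101, 0.502, -0.0]
force: [1.1, -0.1, -0.1]
gripper_width: 0.0119
```

Run:
```python
from h import *
s=telemetry.observe()
print(s["time_s"],s["eef_pos"],s["eef_rot"],s["gripper_width"],s["force"],s["moment"])
im=optics.grab_frame("wrist"); cv2.imwrite(f"pics/w10.png",im); cv2.imwrite("pics/w10c.png",cv2.resize(im[60:390,250:400],None,fx=1.8,fy=1.8,interpolation=cv2.INTER_CUBIC))
```

```text
9.6833 [ 0.54020346 -0.10606737  0.07025939] [-3.10052525e+00  5.02419840e-01 -1.36929908e-04] 0.011948099121516453 [ 1.05628542 -0.13326326 -0.08107529] [-0.05728057  0.04529562 -0.00389227]
```

View pics/w10c.png

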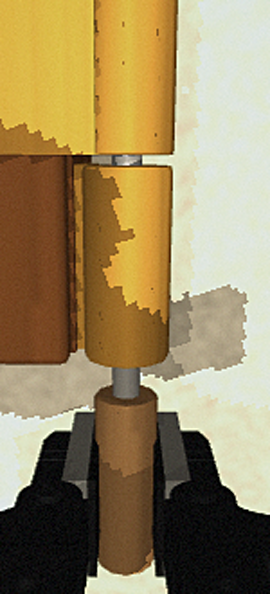

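Request:
{"op": "step_arm", "data": {"motion": [[0.00095,0.00284,0,0,0,0],[0.00063,0.0019,0,0,0,0],[0,0,0,0,0,0]]}}

```text
time_s: 9.98
eef_pos: [0.5415, -0.1022, 0.0703]
eef_rot: [-3.101, 0.504, -0.0]
force: [-0.1, -0.1, -0.0]
gripper_width: 0.0124
```

Request:
{"op": "step_arm", "data": {"motion": [[0.00032,0.00095,0,0,0,0],[0.00032,0.00095,0,0,0,0],[0,0,0,0,0,0]]}}

```text
time_s: 10.23
eef_pos: [0.542, -0.1006, 0.0704]
eef_rot: [-3.101, 0.505, -0.0]
force: [-0.3, -0.6, -0.1]
gripper_width: 0.0118
```

Run:
```python
from h import *
s=telemetry.observe()
print(s["time_s"],s["eef_pos"],s["eef_rot"],s["gripper_width"],s["force"],s["moment"])
im=optics.grab_frame("wrist"); cv2.imwrite(f"pics/w11.png",im); cv2.imwrite("pics/w11c.png",cv2.resize(im[120:390,250:400],None,fx=2.2,fy=2.2,interpolation=cv2.INTER_CUBIC))
```

```text
10.2333 [ 0.54204313 -0.10063472  0.07035191] [-3.10067478e+00  5.04883664e-01 -2.54729205e-04] 0.011828070091130505 [-0.31858646 -0.57359698 -0.07058276] [-0.06237848 -0.01367     0.00825209]
```

View pics/w11c.png

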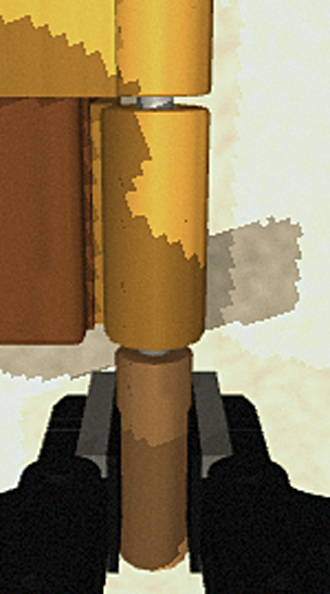

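Almost home, about 2 mm of shank still shows. Creeping until contact force.

Request:
{"op": "step_arm", "data": {"motion": [[0.00032,0.00095,0,0,0,0],[0.00016,0.00048,0,0,0,0],[0,0,0,0,0,0]]}}

```text
time_s: 10.53
eef_pos: [0.5425, -0.0992, 0.0703]
eef_rot: [-3.101, 0.505, -0.0]
force: [0.1, 0.2, -0.8]
gripper_width: 0.012
```

Request:
{"op": "step_arm", "data": {"motion": [[0.00032,0.00095,0,0,0,0],[0,0,0,0,0,0]]}}

```text
time_s: 10.7
eef_pos: [0.5428, -0.0982, 0.0703]
eef_rot: [-3.101, 0.505, -0.0]
force: [-0.6, -0.0, -0.3]
gripper_width: 0.0119
```

Request:
{"op": "step_arm", "data": {"motion": [[0.00032,0.00095,0,0,0,0],[0,0,0,0,0,0]]}}

```text
time_s: 10.87
eef_pos: [0.543, -0.0976, 0.0703]
eef_rot: [3.1, -0.505, 0.0]
force: [0.4, -1.0, -0.8]
gripper_width: 0.0121
```

Run:
```python
from h import *
s=telemetry.observe()
print(s["time_s"],s["eef_pos"],s["eef_rot"],s["gripper_width"],s["force"],s["moment"])
im=optics.grab_frame("wrist"); cv2.imwrite(f"pics/w12.png",im); cv2.imwrite("pics/w12c.png",cv2.resize(im[120:390,250:400],None,fx=2.2,fy=2.2,interpolation=cv2.INTER_CUBIC))
```

```text
10.8667 [ 0.54302886 -0.09762457  0.0703438 ] [ 3.10031492e+00 -5.04918157e-01  1.33057335e-04] 0.012096385632221082 [ 0.37738602 -0.96849803 -0.81884165] [-0.15664773 -0.01413682  0.0087636 ]
```

View pics/w12c.png

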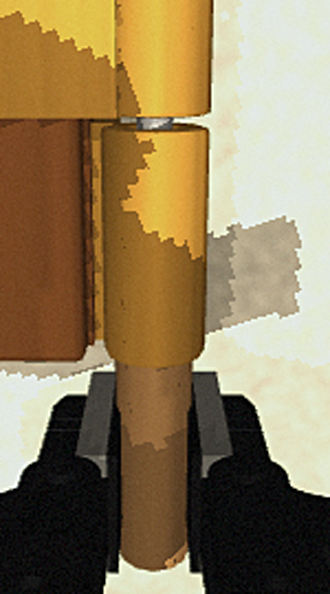

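Request:
{"op": "step_arm", "data": {"motion": [[0.00032,0.00095,0,0,0,0],[0,0,0,0,0,0]]}}

```text
time_s: 11.08
eef_pos: [0.543, -0.0976, 0.0704]
eef_rot: [3.099, -0.506, -0.0]
force: [-1.3, -3.2, -0.4]
gripper_width: 0.012
```

Request:
{"op": "step_arm", "data": {"motion": [[0.00032,0.00095,0,0,0,0],[0,0,0,0,0,0]]}}

```text
time_s: 11.25
eef_pos: [0.543, -0.0976, 0.0704]
eef_rot: [3.098, -0.507, -0.0]
force: [-1.4, -5.6, 0.1]
gripper_width: 0.012
```

Request:
{"op": "step_arm", "data": {"motion": [[-0.0005,-0.0014,-0.001,0,0,0],[0,0,0,0,0,0]]}}

```text
time_s: 11.42
eef_pos: [0.5431, -0.0976, 0.0693]
eef_rot: [3.1, -0.506, 0.0]
force: [-0.7, -3.7, 0.2]
gripper_width: 0.0117
```

Request:
{"op": "step_arm", "data": {"motion": [[0,0,0,0,0,0],[0,0,0,0,0,0],[0,0,0,0,0,0],[0,0,0,0,0,0],[0,0,0,0,0,0],[0,0,0,0,0,0]], "fingers": 0.2}}

```text
time_s: 11.92
eef_pos: [0.5434, -0.0966, 0.0694]
eef_rot: [-3.101, 0.504, -0.0]
force: [0.6, -0.1, -0.4]
gripper_width: 0.0514
```

Run:
```python
from h import *
s=telemetry.observe()
print(s["time_s"],s["eef_pos"],s["gripper_width"],s["force"])
im=optics.grab_frame("wrist"); cv2.imwrite(f"pics/w13.png",im)
```

```text
11.9167 [ 0.5433793  -0.09657488  0.06936464] 0.05136829799914376 [ 0.55625249 -0.13523946 -0.3648585 ]
```

View pics/w13.png

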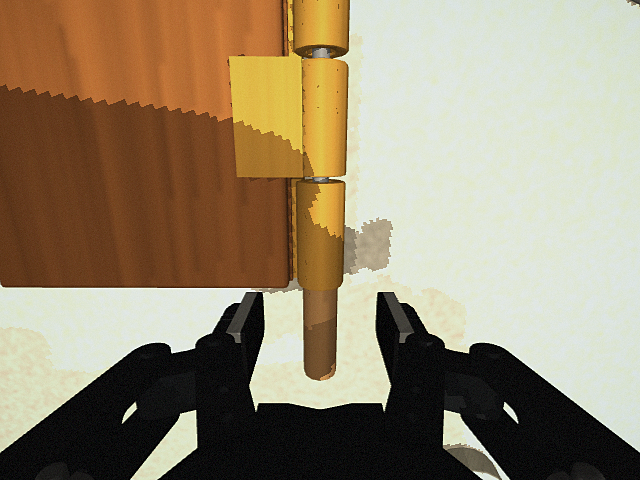

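Request:
{"op": "step_arm", "data": {"motion": [[0,0,0.02,0,0,0],[0,0,0.03,0,0,0],[0,0,0.035,0,0,0],[0,-0.01,0.035,0,0,0],[0,-0.02,0.03,0,0,0],[0,-0.02,0.02,0,0,0],[0,0,0,0,0,0],[0,0,0,0,0,0]]}}

```text
time_s: 12.63
eef_pos: [0.5436, -0.1484, 0.2407]
eef_rot: [-3.1, 0.509, -0.005]
force: [-0.0, -0.6, -0.8]
gripper_width: 0.0511
```

Run:
```python
from h import *
s=telemetry.observe()
print(s["time_s"],s["eef_pos"],s["gripper_width"],s["force"])
a=optics.grab_frame("wrist"); b=optics.grab_frame("side")
w=cv2.resize(a[130:400,170:470],None,fx=1.8,fy=1.8); v=cv2.resize(b[215:315,260:360],(486,486),interpolation=cv2.INTER_CUBIC)
o=np.hstack([w,v])
o=cv2.resize(o,None,fx=.78,fy=.78); cv2.imwrite("pics/f.png",o); print(o.shape)
hx=[atz("wrist",p,.072,s) for p in ()]
```

```text
12.6333 [ 0.54356402 -0.14842642  0.2407195 ] 0.05107019879176946 [-0.03841051 -0.56291032 -0.83326072]
(379, 800, 3)
```

View pics/f.png

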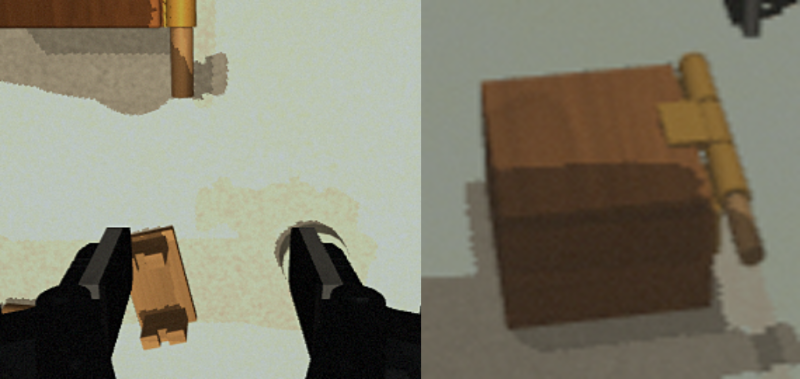

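The pin is home, the lid is closed, and the gripper is clear. Handing in.

```bash
python3 -c "
from station import job
print(job.job_done())"
```

```text
the job is handed in; nothing more can be done
None
```

I took the smaller pin from the rest by its handle and slid it through all three knuckles until the shoulder met the first one. I then let go, backed the gripper clear and handed the job in at about 12.7 s of the 42 s; the hand-in gives no verdict.

**Seating:** about 5.6 N built up against the pin while the arm stopped advancing, so the shoulder is against the knuckle. After release, the wrist picture showed the shank in both gaps between the knuckles and no gap at the shoulder.

**Lid and bystanders:** the side picture shows the lid closed on the box. I saw no bystander disturbed, but I did not re-measure their positions or the lid's tilt at the end.

**Disagreements:** a first reading of the top camera put the mouth of the hinge about 4 mm to one side of where the wrist camera did. A closer crop of the top picture brought them to about 1 mm apart. Once the tip was in the first knuckle, I corrected the remaining offset of about 0.7 mm from the wrist picture.

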